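# Slide the shallow clay pan under the display bench

## Task

Tidy the pottery stall: slide the shallow clay pan under the little wooden display bench, in through its front side between the legs, until the whole bowl is covered by the board, with its handle sticking straight out of the front, and let go. Leave the deep pot and the jug on the bench where they stand.

Things in the scene. Friction and masses are not known exactly. Their poses are not given: they have to be found in the camera images.
- dish: Shallow terracotta pan on the table: round bowl, 130 mm across the rim, 104 mm the foot, 40 mm high, 0.45 kg. Dark wooden handle: straight level bar 24 mm wide, 18 mm thick, its middle 29 mm above the table, along the pan's own -x from the rim to 195 mm from the bowl's centre (grip at 170 mm). It starts pointing roughly to the robot's right (-y). Origin: centre of the bowl's underside; z up.
- bench: Low wooden display bench, fixed. Board 200 mm deep (x) and 235 mm wide (y), underside 72 mm, top 90 mm above the table. Four round 22 mm legs at x = 18 and 182, y = +-100 mm: 178 mm free between left and right legs. Origin: on the table below the middle of the board's front edge; x points inward under the board, z up. The front faces roughly to the robot's right (-y).
- deep_pot: Bystander: deep terracotta pot with a wooden handle, same outline from above as the shallow pan but 95 mm high, too tall for the bench; stands on the table farther from the robot. Origin: centre of its underside; handle along its own -x.
- jug: Bystander: small terracotta jug, 120 mm high, 76 mm across, standing loose on the bench's board (its top is 210 mm above the table). Origin: centre of its underside. Leave it alone.

How it is judged:
By the outcome, as a careful person would: the job done as asked, in the order asked, and still so for the second after the job is handed in, with the robot touching nothing.
It also fails if it takes over 48 s, if anything falls off the work surface, if the arm or the gripper's body presses on something with over 40 N, if the wrist force passes 120 N, or if a joint passes its speed limit or range.

## Robot

A 6-joint arm with a two-finger parallel gripper is mounted at the origin on the work surface. World frame = base frame: x ahead of the robot, y to its left, z up, the work surface at z = 0. Lengths are in m, angles in rad, forces in N, time in s.
With the tool pointing down it reaches from about 0.4 to 0.825 m from the base axis. Payload 7 kg.
Tool frame: the origin (TCP) lies at the centre of the arm's flange, where the gripper is bolted on; the fingertips stand 178 mm ahead of it and the grasp point (between the pads) lies 159 mm ahead of it; x points along the fingers, z is the direction in which the jaws open and shut, and the axes are right-handed (so a half turn about x gives the same grasp; the last joint's range is limited). The gripper opens to 88 mm and grips with 3 to 60 N. Pads are 19 mm wide; open, the fingers measure 130 mm over their backs; the gripper's body (78 mm by 193 mm) begins 47 mm behind the grasp point.
Start: joints at [-0.857, 0.359, 0.012, 0, -1.224, -0.288], TCP at [0.279, -0.615, 0.405] pointing down, gripper open.
Joint ranges: [-3.07, 3.07], [-1.43, 2.12], [-1.02, 1.25], [-3.03, 1.67], [-3.05, -0], [-3.03, 3.03]. Speed limits (rad/s): [2.39, 2.39, 3.01, 3.14, 3.14, 3.14].

## Interface

Orientations are given as [roll, pitch, yaw] about the fixed x, y, z axes, in that order (R = Rz(yaw) Ry(pitch) Rx(roll)).
In Python, from station import telemetry, optics, job_done, finder gives the robot as it stands.
- The arm moves only by the tool play_rows, never from a script. Its argument "steps" is a list of rows, each an object of numbers: "gripper": the opening, from 0 (shut) to 1 (fully open); "tx", "ty", "tz": the shift along the tool's x, y, z in units of 25 mm (1.0 is 25 mm); "ax", "ay", "az": the turn, a rotation vector about the tool's x, y, z in units of 6 degrees (1.0 is 6 degrees). In form: [{"gripper": .., "tx": .., "ty": .., "tz": .., "ax": .., "ay": .., "az": ..}, ...]. A call has 1 to 20 rows; each row shifts and turns the commanded pose from where the row before left it, along the tool's axes as they then stand; what a row does not reach is not made up. A row lasts 1/12 s, in which the tool goes at most 41.7 mm and 7.16 degrees, less where a joint would pass 70% of its speed; a pose out of reach is approached as far as the arm can. A call is refused whole if a number of a shift passes 1 or a number of a turn 1, either way. A call with a gripper value outside its range is refused whole. The fingers move at their own pace and stop on an object; "newtons" is the grip in N (left out, the last holds). Time passes only in rows, so rows that do not move let the fingers close. It gives the time, the measured TCP pose, the force and the opening at its end, in the units of the state.
- telemetry.get_state(): the state, without advancing time (a new reading comes with each control period).
- optics.grab_frame(name): name is "scene" or "top" or "wrist"; returns the picture (420x560x3 uint8, red, green, blue); there is no depth.
- optics.calibration(name): a dict with "fx", "fy", "cx", "cy" (pixels), "k1" (the pictures are not rectified: a ray, as slopes to the right and down, at radius r is drawn at 1 + k1 r^2 times it, then the intrinsics apply), "T" (4x4, takes a point from camera to world coordinates); the wrist camera has in their place "mount" (4x4, takes a point from camera to tool coordinates, whose origin is the TCP and whose axes are the tool frame's). Camera axes: x right, y down, z forward; pixel columns grow to the right and rows downward; lengths in m; the calibration is good to about 2 mm. A picture is of the moment at which its call begins: read the wrist's pose just before it. calibration takes no time and is no camera call.
- job_done(): hands the job in, once; it reports no verdict.
Trained networks look in the newest picture that a camera, given by its name, has taken for a name from the list of things; names that differ only in an ending like _2 or _b are one class to them, and where a whole thing is asked for, a point or a joint stands for the part that bears it (a point fixed in the world has none). Each returns a list of dicts, best first, with "confidence" (0 to 1); they miss things now and then, are a little off and sometimes report something else, mostly with a low value. They report only what shows in the picture. A call takes as long as a camera call.
- finder.look_for(query, camera): "extent" ([left, top, right, bottom] in pixels, round what is visible of it).
- finder.silhouettes(query, camera): "pixels" (420x560 bool, what is visible of it) and "extent" ([left, top, right, bottom] in pixels, round what is visible of it).
- finder.pinpoint(query, camera): "location" ([row, column] in pixels: a listed point, or the origin of a listed thing).
The state is a dict: "t": time; "q": joint angles; "qd": joint speeds; "joint_efforts": joint torques, N m; "eef_pos": TCP position; "ee_rot": TCP orientation; "force": force on the tool from outside, world axes, zero at the start; "moment": the same for the moment, N m; "width": finger opening in m.
Only numpy, scipy, OpenCV 4.12 (cv2) and the standard library are available. Lean on these libraries where they do the work, as an engineer would, in place of code of your own. Each camera call takes 0.05 s, during which the arm holds its last target.

## Working session

There is one attempt and no reset: what is moved stays moved. The work goes in short steps, Python scripts to look and compute and a tool call to move; the robot and the scene stay as the last step left them, time stands still between calls to the robot, and variables do not carry over. Pictures are saved under pics/ and viewed, and the job is handed in when it is done.

Besides the shell and the picture viewer there is one more tool, called after "Emit:" in YAML: its name, and indented under it one key for each argument. play_rows: Moves the arm, as the interface text tells. Its arguments: {"type":"object","properties":{"steps":{"type":"array"},"newtons":{"type":"number"}},"required":["steps"]}

```bash
mkdir -p pics; ls; cat > h.py <<'E'
import numpy as np, cv2
from station import telemetry, optics, job_done, finder
def save(name,fn):
    im=optics.grab_frame(name); cv2.imwrite('pics/'+fn,im[:,:,::-1]); return im
E
python3 - <<'E'
from h import *
print(telemetry.get_state())
for c in("scene","top"):
    save(c,c+'1.png'); k=optics.calibration(c); print(c,{a:(np.round(v,4).tolist()) for a,v in k.items()})
    for q in("dish","bench","deep_pot","jug"):
        print(q,[(np.round(d['location']),round(d['confidence'],2)) for d in finder.pinpoint(q,c)], [(np.round(d['extent']),round(d['confidence'],2)) for d in finder.look_for(q,c)])
E
```

```text
pics
{'t': 0.0, 'q': array([-8.56919406e-01,  3.59367213e-01,  1.10572590e-02, -3.30329596e-04,
       -1.22411491e+00, -2.88084870e-01]), 'qd': array([-5.53757905e-04, -6.04909836e-04,  1.07245101e-05,  1.87869794e-04,
       -1.29643880e-03, -1.63336617e-05]), 'joint_efforts': array([-1.62655720e-03, -5.82706690e+01,  2.93062806e+01,  6.99741706e+00,
        6.79110046e-03, -1.65055826e-04]), 'eef_pos': array([ 0.2787052 , -0.61455473,  0.40373805]), 'ee_rot': array([0.0996894 , 1.56913844, 2.09616529]), 'force': array([-0.24896291,  0.41035876, -0.13680889]), 'moment': array([ 0.01261001,  0.0507706 , -0.00851984]), 'width': 0.0875169536662781}
scene {'fx': 410.8915, 'fy': 410.8915, 'cx': 280.6242, 'cy': 203.0141, 'k1': -0.0508, 'T': [[-0.6198, 0.5806, -0.5279, 1.0931], [0.7847, 0.453, -0.4231, 0.4956], [-0.0065, -0.6765, -0.7364, 0.7237], [0.0, 0.0, 0.0, 1.0]]}
dish [(array([154., 265.]), 0.93)] [(array([207., 115., 287., 171.]), 0.91)]
bench [(array([226., 331.]), 0.87)] [(array([317., 168., 441., 295.]), 0.63)]
deep_pot [(array([212., 171.]), 0.64)] [(array([104., 154., 196., 234.]), 0.75)]
jug [(array([215., 393.]), 0.62)] [(array([378., 166., 420., 226.]), 0.75), (array([210., 118., 285., 168.]), 0.56)]
top {'fx': 397.1453, 'fy': 397.1453, 'cx': 279.6565, 'cy': 210.3975, 'k1': -0.0183, 'T': [[-0.0069, -0.9898, 0.1423, 0.4876], [-0.9997, 0.0102, 0.0228, 0.1103], [-0.024, -0.1421, -0.9896, 0.8419], [0.0, 0.0, 0.0, 1.0]]}
dish [(array([278., 377.]), 0.74)] [(array([346., 245., 480., 311.]), 0.64)]
bench [(array([237., 236.]), 0.9)] [(array([121., 176., 243., 318.]), 0.66)]
deep_pot [(array([140., 385.]), 0.61)] [(array([360.,  94., 493., 162.]), 0.74), (array([116., 179., 245., 318.]), 0.22)]
jug [(array([249., 170.]), 0.83)] [(array([138., 228., 182., 269.]), 0.64)]
```

View pics/scene1.png

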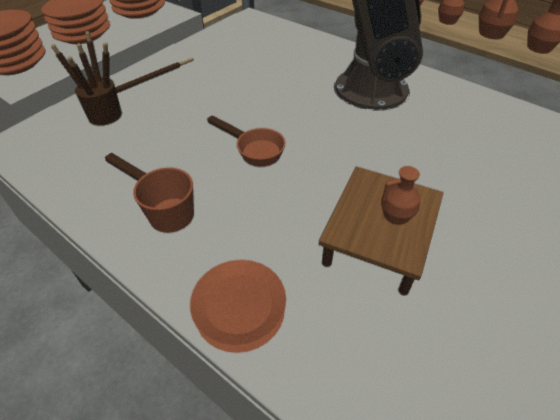

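View pics/top1.png

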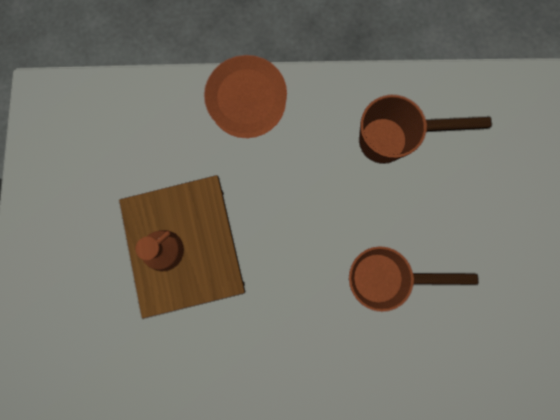

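The top view shows the pan at about (382,279) with its handle running right to (478,279). The bench board corners are at (121,199), (218,177), (244,293) and (142,317), so its front edge is on the right. The deep pot is at about (393,125).

```bash
cat >> h.py <<'E'
def ray(px,k,T=None):
    K=np.array([[k['fx'],0,k['cx']],[0,k['fy'],k['cy']],[0,0,1]])
    u=cv2.undistortPoints(np.array(px,float).reshape(-1,1,2),K,np.array([k['k1'],0,0,0]))[:,0]
    T=k['T'] if T is None else T; T=np.array(T)
    return T[:3,3], np.c_[u,np.ones(len(u))]@T[:3,:3].T
def onz(px,k,z,T=None):
    o,d=ray(px,k,T); return o+d*((z-o[2])/d[:,2])[:,None]
def proj(P,k,T=None):
    T=np.array(k['T'] if T is None else T); W=np.linalg.inv(T)
    K=np.array([[k['fx'],0,k['cx']],[0,k['fy'],k['cy']],[0,0,1]])
    return cv2.projectPoints(np.array(P,float).reshape(-1,3),cv2.Rodrigues(W[:3,:3])[0],W[:3,3],K,np.array([k['k1'],0,0,0]))[0][:,0]
E
python3 - <<'E'
from h import *
np.set_printoptions(precision=4,suppress=True)
k=optics.calibration('top'); ks=optics.calibration('scene')
c=onz([(121,199),(218,177),(244,293),(142,317)],k,.09); print(c)
print('sizes',[np.linalg.norm(c[i]-c[(i+1)%4]) for i in range(4)])
save('top','t2.png')
for q,z in(('dish',.04),('deep_pot',.095),('bench',.09)):
  s=finder.silhouettes(q,'top')
  if not s: print(q,'none');continue
  m=s[0]['pixels'].astype(np.uint8); np.save(q+'.npy',m); print(q,s[0]['confidence'],s[0]['extent'],m.sum())
  if q=='bench':
    cc,_=cv2.findContours(m,0,2); cc=max(cc,key=cv2.contourArea); r=cv2.minAreaRect(onz(cc[:,0],k,z)[:,:2].astype(np.float32)); print(r,cv2.boxPoints(r)); continue
  o=cv2.morphologyEx(m,cv2.MORPH_OPEN,cv2.getStructuringElement(2,(25,25)))
  cc,_=cv2.findContours(o,0,2); cc=max(cc,key=cv2.contourArea)
  print('circ',cv2.minEnclosingCircle(onz(cc[:,0],k,z)[:,:2].astype(np.float32)))
  h=m&~cv2.dilate(o,np.ones((9,9))); ys,xs=np.nonzero(h)
  p=onz(np.c_[xs,ys],k,z-.002)[:,:2]; print('handle',p.mean(0),cv2.fitLine(p.astype(np.float32),2,0,.01,.01).ravel(),p.min(0),p.max(0))
print('scene', onz([(265,154)],ks,0),onz([(331,226)],ks,0))
s=[(328,250),(417,270),(441,186),(359,170)]
print(onz(s,ks,.085))
E
```

```text
[[0.6214 0.4363 0.09  ]
 [0.6626 0.2472 0.09  ]
 [0.441  0.1952 0.09  ]
 [0.3977 0.3857 0.09  ]]
sizes [np.float64(0.19359780195026693), np.float64(0.22770144878015827), np.float64(0.19532164932494528), np.float64(0.22932753828197247)]
dish 0.85 [347.8, 246.7, 478.5, 312.4] 4278
circ ((0.46436741948127747, -0.07194691151380539), 0.06690390408039093)
handle [ 0.4624 -0.2072] [ 0.0437  0.999   0.4624 -0.2072] [ 0.4482 -0.2652] [ 0.4764 -0.1483]
deep_pot 0.78 [359.0, 93.7, 491.8, 161.5] 4509
circ ((0.7515538930892944, -0.09063731133937836), 0.07425151020288467)
handle [ 0.7639 -0.2293] [ 0.0538 -0.9986  0.7639 -0.2293] [ 0.7485 -0.2877] [ 0.7782 -0.1726]
bench 0.77 [118.5, 175.2, 243.6, 319.5] 11389
((0.5312503576278687, 0.3168444037437439), (0.23791386187076569, 0.20164522528648376), 13.834504127502441) [[0.3916 0.3863]
 [0.4399 0.1905]
 [0.6709 0.2474]
 [0.6226 0.4432]]
scene [[ 0.4598 -0.0642  0.    ]] [[0.5596 0.2142 0.    ]]
[[0.6753 0.2756 0.085 ]
 [0.6123 0.4307 0.085 ]
 [0.3779 0.3759 0.085 ]
 [0.4452 0.2062 0.085 ]]
```

```bash
python3 - <<'E'
from h import *
k=optics.calibration('wrist');print({a:np.round(v,4).tolist() for a,v in k.items()}); print(telemetry.get_state()['t'])
E
```

```text
{'fx': 293.0129, 'fy': 293.0129, 'cx': 280.9586, 'cy': 217.4809, 'k1': -0.0473, 'mount': [[-0.0002, -0.2683, 0.9633, 0.0203], [0.0001, -0.9633, -0.2683, 0.0725], [1.0, 0.0001, 0.0002, -0.0004], [0.0, 0.0, 0.0, 1.0]]}
1.1
```

```bash
cat >> h.py <<'E'
from scipy.spatial.transform import Rotation as Ro
def pose():
    s=telemetry.get_state(); return np.array(s['eef_pos']),Ro.from_euler('xyz',s['ee_rot'])
def target(grip,h,flip=1):
    # tool x down, jaw z perpendicular to heading h (rad)
    x=np.array([0,0,-1.]); y=flip*np.array([np.cos(h),np.sin(h),0]); z=np.cross(x,y)
    return np.array(grip)-0.159*x, Ro.from_matrix(np.c_[x,y,z])
def need(p,R,gp,gR):
    return R.inv().apply(gp-p)/.025, np.degrees((R.inv()*gR).as_rotvec())/6
E
python3 - <<'E'
from h import *
np.set_printoptions(precision=3,suppress=True)
p,R=pose(); print(R.as_matrix())
for f in(1,-1):
  print(f,need(p,R,*target([.461,-.242,.029],np.radians(88.5),f)))
# overlay check of estimates in scene and top
im={}
for c in('scene','top'):
  k=optics.calibration(c); im=cv2.imread(f'pics/{c}1.png')
  t=np.linspace(0,2*np.pi,60)
  h=np.radians(88.5); C=np.array([.4644,-.072])
  def dr(P,col): cv2.polylines(im,[np.int32(np.round(proj(P,k)))],False,col,1)
  dr(np.c_[C[0]+.065*np.cos(t),C[1]+.065*np.sin(t),0*t+.04],(0,255,0))
  for s in(-.012,.012): dr([[*(C-np.array([np.cos(h),np.sin(h)])*r+s*np.array([-np.sin(h),np.cos(h)])),.038] for r in(.065,.195)],(0,255,0))
  F=np.array([.5553,.2190]);u=np.array([-.239,.971]);v=np.array([.971,.239])
  for z in(.09,.072): dr([[*(F+a*u+b*v),z] for a,b in((0,-.1175),(0,.1175),(.2,.1175),(.2,-.1175),(0,-.1175))],(255,255,0))
  D=np.array([.7516,-.0906]); dr(np.c_[D[0]+.065*np.cos(t),D[1]+.065*np.sin(t),0*t+.095],(255,0,0))
  cv2.imwrite(f'pics/ov_{c}.png',im)
E
```

```text
[[ 0.    -0.911 -0.413]
 [-0.    -0.413  0.911]
 [-1.    -0.    -0.   ]]
1 (array([  8.667, -12.795,  10.567]), array([19.316,  0.   ,  0.   ]))
-1 (array([  8.667, -12.795,  10.567]), array([-10.684,  -0.   ,   0.   ]))
```

```bash
python3 -c "
import cv2,numpy as np
a=cv2.imread('pics/ov_top.png')[50:350,80:530];b=cv2.imread('pics/ov_scene.png')[90:320,90:460]
cv2.imwrite('pics/ovt.png',cv2.resize(a,None,fx=1.75,fy=1.75));cv2.imwrite('pics/ovs.png',cv2.resize(b,None,fx=2,fy=2))"
```

```text
(no output)
```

View pics/ovt.png

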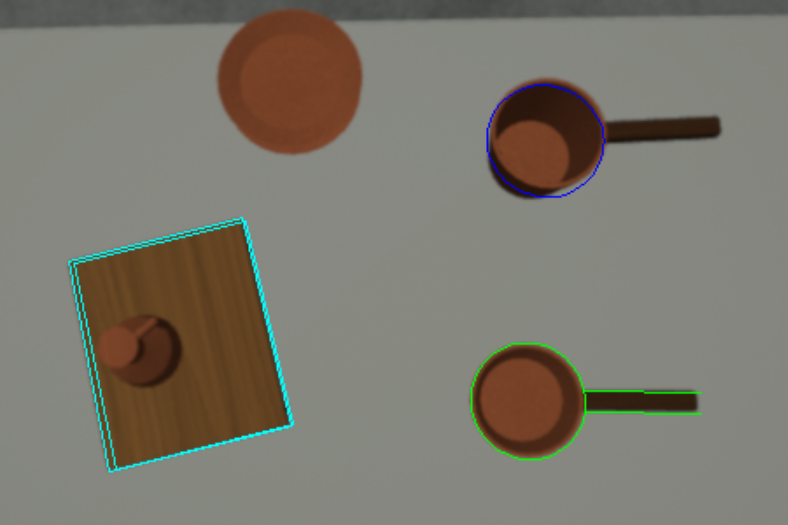

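View pics/ovs.png

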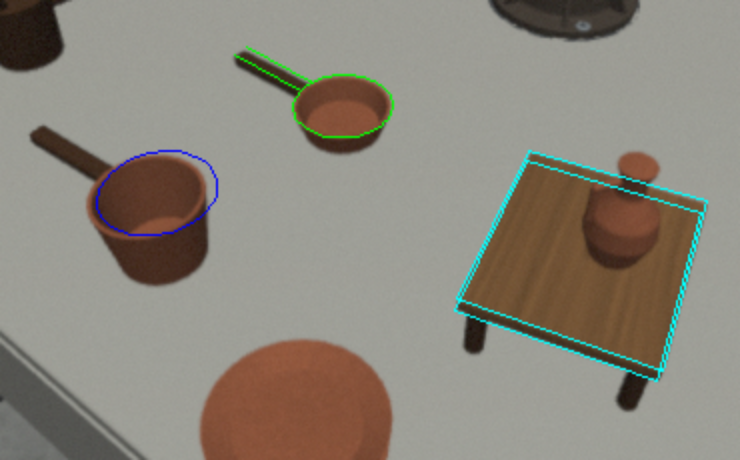

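The overlays fit the pan and bench to within a few millimetres in both views. My deep pot outline is a bit off, but the error leaves extra clearance. Next I'll move above the handle.

Emit:
play_rows:
  steps:
    - {"gripper": 1, "tx": 0.4, "ty": -0.98, "tz": 0.81}
    - {"gripper": 1, "tx": 0.4, "ty": -0.98, "tz": 0.81}
    - {"gripper": 1, "tx": 0.4, "ty": -0.98, "tz": 0.81}
    - {"gripper": 1, "tx": 0.4, "ty": -0.98, "tz": 0.81}
    - {"gripper": 1, "tx": 0.4, "ty": -0.98, "tz": 0.81}
    - {"gripper": 1, "tx": 0.4, "ty": -0.98, "tz": 0.81}
    - {"gripper": 1, "tx": 0.4, "ty": -0.98, "tz": 0.81}
    - {"gripper": 1, "tx": 0.4, "ty": -0.98, "tz": 0.81}
    - {"gripper": 1, "tx": 0.4, "ty": -0.98, "tz": 0.81}
    - {"gripper": 1, "tx": 0.4, "ty": -0.98, "tz": 0.81}
    - {"gripper": 1, "tx": 0.4, "ty": -0.98, "tz": 0.81}
    - {"gripper": 1, "tx": 0.4, "ty": -0.98, "tz": 0.81}
    - {"gripper": 1, "tx": 0.2, "ty": -1.0, "tz": 0.85}

```text
invalid input
```

Emit:
play_rows:
  steps:
    - {"ax": -0.97}
    - {"ax": -0.97}
    - {"ax": -0.97}
    - {"ax": -0.97}
    - {"ax": -0.97}
    - {"ax": -0.97}
    - {"ax": -0.97}
    - {"ax": -0.97}
    - {"ax": -0.97}
    - {"ax": -0.97}
    - {"ax": -0.97}
    - {"ax": 0}
    - {"ax": 0}

```text
invalid input
```

```bash
python3 - <<'E'
from h import *
np.set_printoptions(precision=3,suppress=True)
p,R=pose(); print(p,telemetry.get_state()['q'])
print(need(p,R,*target([.461,-.242,.029],np.radians(88.5),-1)))
k=optics.calibration('wrist');T=np.eye(4);T[:3,:3]=R.as_matrix();T[:3,3]=p;T=T@np.array(k['mount'])
im=save('wrist','w1.png')[:,:,::-1].copy()
h=np.radians(88.5); C=np.array([.4644,-.072])
for s in(-.012,.012):
  P=[[*(C-np.array([np.cos(h),np.sin(h)])*r+s*np.array([-np.sin(h),np.cos(h)])),.038] for r in(.065,.195)]
  cv2.polylines(im,[np.int32(proj(P,k,T))],False,(0,255,0),1)
cv2.imwrite('pics/w1o.png',im)
save('scene','s2.png')
E
```

```text
[ 0.279 -0.615  0.405] [-0.857  0.359  0.012 -0.    -1.224 -0.288]
(array([  8.667, -12.795,  10.567]), array([-10.684,  -0.   ,   0.   ]))
```

View pics/w1o.png

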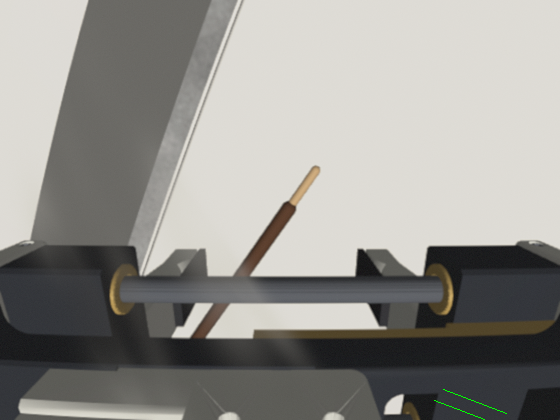

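View pics/s2.png

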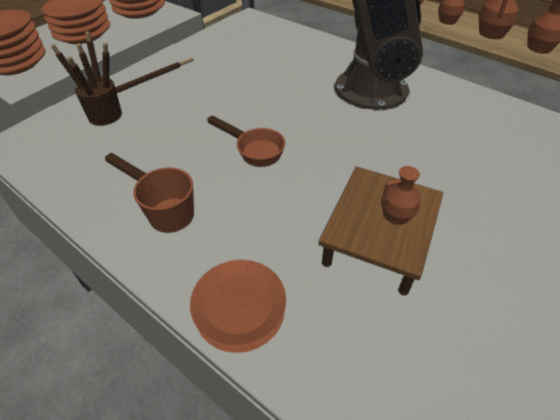

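The calls were refused, so every row probably needs all its fields. The wrist view shows the gripper body is wide along the jaw direction. There is also a brush holder nearby, so I'll check its position before moving.

```bash
python3 - <<'E'
from h import *
k=optics.calibration('scene'); print(onz([(102,121),(86,120),(119,118)],k,0), onz([(90,35),(60,50),(107,45)],k,.2),onz([(118,88),(193,62)],k,.01))
E
```

```text
[[ 6.41565293e-01 -5.46795710e-01  0.00000000e+00]
 [ 6.68304760e-01 -5.90766827e-01  1.11022302e-16]
 [ 6.00947166e-01 -5.17804236e-01  0.00000000e+00]] [[ 0.53963903 -0.64653213  0.2       ]
 [ 0.64276366 -0.63621122  0.2       ]
 [ 0.54752645 -0.55152448  0.2       ]] [[ 0.50854629 -0.64425504  0.01      ]
 [ 0.24460898 -0.57104224  0.01      ]]
```

Emit:
play_rows:
  steps:
    - {"gripper": 1, "tx": 0, "ty": -0.98, "tz": 0.81, "ax": 0, "ay": 0, "az": 0}

```text
t: 1.28
eef_pos: [0.2915, -0.5887, 0.4037]
ee_rot: [1.317, 1.569, -2.972]
force: [0.3, 0.8, 0.6]
width: 0.0877
```

Emit:
play_rows:
  steps:
    - {"gripper": 1, "tx": 0.4, "ty": -0.98, "tz": 0.81, "ax": 0, "ay": 0, "az": 0}
    - {"gripper": 1, "tx": 0.4, "ty": -0.98, "tz": 0.81, "ax": 0, "ay": 0, "az": 0}
    - {"gripper": 1, "tx": 0.4, "ty": -0.98, "tz": 0.81, "ax": 0, "ay": 0, "az": 0}
    - {"gripper": 1, "tx": 0.4, "ty": -0.98, "tz": 0.81, "ax": 0, "ay": 0, "az": 0}
    - {"gripper": 1, "tx": 0.4, "ty": -0.98, "tz": 0.81, "ax": 0, "ay": 0, "az": 0}
    - {"gripper": 1, "tx": 0.4, "ty": -0.98, "tz": 0.81, "ax": 0, "ay": 0, "az": 0}
    - {"gripper": 1, "tx": 0.4, "ty": -0.98, "tz": 0.81, "ax": 0, "ay": 0, "az": 0}
    - {"gripper": 1, "tx": 0.4, "ty": -0.98, "tz": 0.81, "ax": 0, "ay": 0, "az": 0}
    - {"gripper": 1, "tx": 0.4, "ty": -0.98, "tz": 0.81, "ax": 0, "ay": 0, "az": 0}
    - {"gripper": 1, "tx": 0.4, "ty": -0.98, "tz": 0.81, "ax": 0, "ay": 0, "az": 0}
    - {"gripper": 1, "tx": 0.4, "ty": -0.98, "tz": 0.81, "ax": 0, "ay": 0, "az": 0}
    - {"gripper": 1, "tx": 0.4, "ty": -0.98, "tz": 0.81, "ax": 0, "ay": 0, "az": 0}

```text
t: 2.28
eef_pos: [0.4606, -0.242, 0.2846]
ee_rot: [-2.223, 1.57, -0.227]
force: [0.3, -1.1, 0.5]
width: 0.0878
```

Emit:
play_rows:
  steps:
    - {"gripper": 1, "tx": 0, "ty": 0, "tz": 0, "ax": -0.97, "ay": 0, "az": 0}
    - {"gripper": 1, "tx": 0, "ty": 0, "tz": 0, "ax": -0.97, "ay": 0, "az": 0}
    - {"gripper": 1, "tx": 0, "ty": 0, "tz": 0, "ax": -0.97, "ay": 0, "az": 0}
    - {"gripper": 1, "tx": 0, "ty": 0, "tz": 0, "ax": -0.97, "ay": 0, "az": 0}
    - {"gripper": 1, "tx": 0, "ty": 0, "tz": 0, "ax": -0.97, "ay": 0, "az": 0}
    - {"gripper": 1, "tx": 0, "ty": 0, "tz": 0, "ax": -0.97, "ay": 0, "az": 0}
    - {"gripper": 1, "tx": 0, "ty": 0, "tz": 0, "ax": -0.97, "ay": 0, "az": 0}
    - {"gripper": 1, "tx": 0, "ty": 0, "tz": 0, "ax": -0.97, "ay": 0, "az": 0}
    - {"gripper": 1, "tx": 0, "ty": 0, "tz": 0, "ax": -0.97, "ay": 0, "az": 0}
    - {"gripper": 1, "tx": 0, "ty": 0, "tz": 0, "ax": -0.97, "ay": 0, "az": 0}
    - {"gripper": 1, "tx": 0, "ty": 0, "tz": 0, "ax": -0.97, "ay": 0, "az": 0}
    - {"gripper": 1, "tx": 0, "ty": 0, "tz": 0, "ax": 0, "ay": 0, "az": 0}
    - {"gripper": 1, "tx": 0, "ty": 0, "tz": 0, "ax": 0, "ay": 0, "az": 0}

```text
t: 3.37
eef_pos: [0.4602, -0.2434, 0.2848]
ee_rot: [3.01, 1.571, -0.162]
force: [0.7, -0.4, 0.1]
width: 0.0876
```

```bash
cat > wl.py <<'E'
from h import *
import sys
np.set_printoptions(precision=3,suppress=True)
p,R=pose(); print(p,telemetry.get_state()['q'])
print(need(p,R,*target([.461,-.242,.029],np.radians(88.5),-1)))
k=optics.calibration('wrist');T=np.eye(4);T[:3,:3]=R.as_matrix();T[:3,3]=p;T=T@np.array(k['mount'])
im=save('wrist',sys.argv[1]+'.png')[:,:,::-1].copy()
h=np.radians(88.5); C=np.array([.4644,-.072])
for s in(-.012,.012):
  P=[[*(C-np.array([np.cos(h),np.sin(h)])*r+s*np.array([-np.sin(h),np.cos(h)])),.038] for r in(.065,.195)]
  cv2.polylines(im,[np.int32(proj(P,k,T))],False,(0,255,0),1)
cv2.imwrite('pics/'+sys.argv[1]+'o.png',im)
save('scene',sys.argv[1]+'s.png')
E
python3 wl.py w2
```

```text
[ 0.46  -0.243  0.285] [-0.109  0.22  -0.487  0.    -0.863  0.078]
(array([ 3.871, -0.057, -0.031]), array([-0.043, -0.003, -0.   ]))
```

View pics/w2o.png

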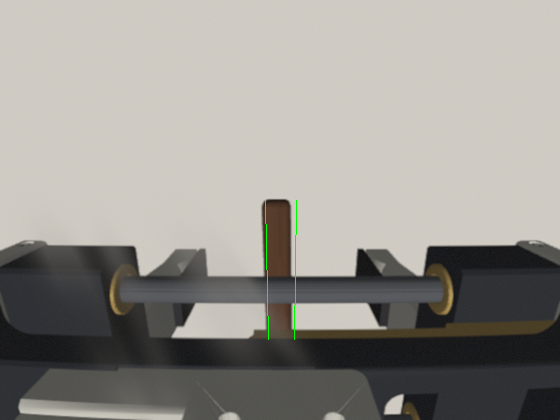

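View pics/w2s.png

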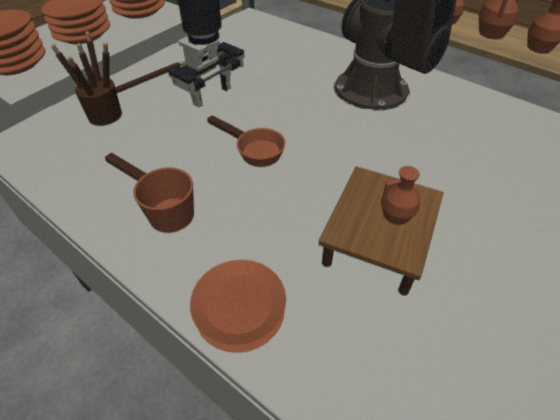

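The wrist view puts the handle centre at column 277 against a jaw centre of 281, so it is about 3 mm off. I'll correct that, descend and grip.

Emit:
play_rows:
  steps:
    - {"gripper": 1, "tx": 0.8, "ty": -0.05, "tz": -0.13, "ax": 0, "ay": 0, "az": 0}
    - {"gripper": 1, "tx": 0.8, "ty": 0, "tz": 0, "ax": 0, "ay": 0, "az": 0}
    - {"gripper": 1, "tx": 0.8, "ty": 0, "tz": 0, "ax": 0, "ay": 0, "az": 0}
    - {"gripper": 1, "tx": 0.8, "ty": 0, "tz": 0, "ax": 0, "ay": 0, "az": 0}
    - {"gripper": 1, "tx": 0.65, "ty": 0, "tz": 0, "ax": 0, "ay": 0, "az": 0}
    - {"gripper": 1, "tx": 0, "ty": 0, "tz": 0, "ax": 0, "ay": 0, "az": 0}
    - {"gripper": 1, "tx": 0, "ty": 0, "tz": 0, "ax": 0, "ay": 0, "az": 0}

```text
t: 4.05
eef_pos: [0.4632, -0.2423, 0.1879]
ee_rot: [-0.025, 1.569, 3.088]
force: [0.5, -0.2, 0.3]
width: 0.0875
```

Emit:
play_rows:
  steps:
    - {"gripper": 0, "tx": 0, "ty": 0, "tz": 0, "ax": 0, "ay": 0, "az": 0}
    - {"gripper": 0, "tx": 0, "ty": 0, "tz": 0, "ax": 0, "ay": 0, "az": 0}
    - {"gripper": 0, "tx": 0, "ty": 0, "tz": 0, "ax": 0, "ay": 0, "az": 0}
    - {"gripper": 0, "tx": 0, "ty": 0, "tz": 0, "ax": 0, "ay": 0, "az": 0}
    - {"gripper": 0, "tx": 0, "ty": 0, "tz": 0, "ax": 0, "ay": 0, "az": 0}
    - {"gripper": 0, "tx": 0, "ty": 0, "tz": 0, "ax": 0, "ay": 0, "az": 0}
    - {"gripper": 0, "tx": 0, "ty": 0, "tz": 0, "ax": 0, "ay": 0, "az": 0}
    - {"gripper": 0, "tx": 0, "ty": 0, "tz": 0, "ax": 0, "ay": 0, "az": 0}
    - {"gripper": 0, "tx": 0, "ty": 0, "tz": 0, "ax": 0, "ay": 0, "az": 0}
    - {"gripper": 0, "tx": 0, "ty": 0, "tz": 0, "ax": 0, "ay": 0, "az": 0}
  newtons: 35

```text
t: 4.88
eef_pos: [0.4634, -0.2422, 0.1884]
ee_rot: [0.526, 1.571, -2.643]
force: [-1.1, 0.5, 0.6]
width: 0.0265
```

```bash
python3 - <<'E'
from h import *
np.set_printoptions(precision=3,suppress=True)
p,R=pose();s=telemetry.get_state(); print(p,R.as_matrix(),s['width'],s['force'],s['t'])
save('top','t3.png')
E
```

```text
[ 0.463 -0.242  0.188] [[-0.    -0.028 -1.   ]
 [-0.    -1.     0.028]
 [-1.     0.     0.   ]] 0.02645364512750594 [-1.095  0.54   0.615] 4.8833
```

View pics/t3.png

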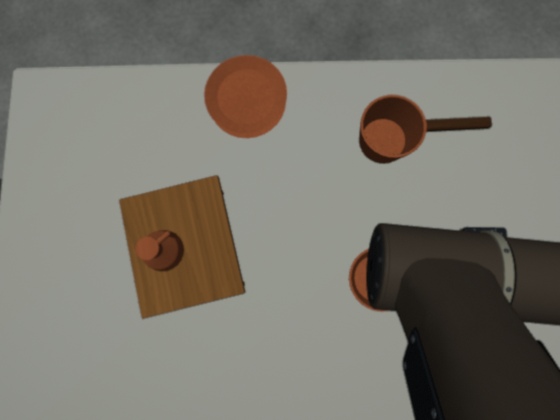

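Emit:
play_rows:
  steps:
    - {"gripper": 0, "tx": 0, "ty": 0, "tz": 0, "ax": 0, "ay": 0, "az": 0}
    - {"gripper": 0, "tx": 0, "ty": 0, "tz": 0, "ax": 0, "ay": 0, "az": 0}
    - {"gripper": 0, "tx": 0, "ty": 0, "tz": 0, "ax": 0, "ay": 0, "az": 0}
    - {"gripper": 0, "tx": 0, "ty": 0, "tz": 0, "ax": 0, "ay": 0, "az": 0}

```text
t: 5.27
eef_pos: [0.4633, -0.2423, 0.1884]
ee_rot: [0.106, 1.571, -3.063]
force: [-0.1, -0.2, 0.3]
width: 0.0238
```

```bash
python3 - <<'E'
from h import *
np.set_printoptions(precision=3,suppress=True)
p,R=pose();F=np.array([.5553,.2190]);bh=np.radians(103.8);u=np.array([np.cos(bh),np.sin(bh)])
h0=np.radians(88.4)
def grip(c,h): return np.r_[c-.17*np.array([np.cos(h),np.sin(h)]),p[2]-.159]
print('c now',p[:2]+.17*np.array([np.cos(h0),np.sin(h0)]))
w=[(-.07,88.4),(-.02,92),(.03,97),(.06,101),(.088,103.8)]
for d,hd in w:
    h=np.radians(hd); g=grip(F+d*u,h); t=target(g,h,-1); print(d,hd,g,*need(p,R,*t)); p,R=t
E
```

```text
c now [ 0.468 -0.072]
-0.07 88.4 [ 0.567 -0.019  0.029] [-0.001 -9.045 -3.909] [ 0.004  0.002 -0.   ]
-0.02 92 [0.566 0.03  0.029] [-0.    -1.942  0.104] [-0.6  0.   0. ]
0.03 97 [0.569 0.079 0.029] [-0.    -1.984 -0.184] [-0.833  0.     0.   ]
0.06 101 [0.573 0.11  0.029] [ 0.    -1.208 -0.332] [-0.667  0.     0.   ]
0.088 103.8 [0.575 0.139 0.029] [ 0.    -1.127 -0.277] [-0.467  0.     0.   ]
```

The grip is firm at 23.8 mm. First leg, towards the entry.

Emit:
play_rows:
  steps:
    - {"gripper": 0, "tx": 0, "ty": -0.3, "tz": -0.13, "ax": 0, "ay": 0, "az": 0}
    - {"gripper": 0, "tx": 0, "ty": -0.5, "tz": -0.22, "ax": 0, "ay": 0, "az": 0}
    - {"gripper": 0, "tx": 0, "ty": -0.5, "tz": -0.22, "ax": 0, "ay": 0, "az": 0}
    - {"gripper": 0, "tx": 0, "ty": -0.5, "tz": -0.22, "ax": 0, "ay": 0, "az": 0}
    - {"gripper": 0, "tx": 0, "ty": -0.5, "tz": -0.22, "ax": 0, "ay": 0, "az": 0}
    - {"gripper": 0, "tx": 0, "ty": -0.5, "tz": -0.22, "ax": 0, "ay": 0, "az": 0}
    - {"gripper": 0, "tx": 0, "ty": -0.5, "tz": -0.22, "ax": 0, "ay": 0, "az": 0}
    - {"gripper": 0, "tx": 0, "ty": -0.5, "tz": -0.22, "ax": 0, "ay": 0, "az": 0}
    - {"gripper": 0, "tx": 0, "ty": -0.5, "tz": -0.22, "ax": 0, "ay": 0, "az": 0}
    - {"gripper": 0, "tx": 0, "ty": -0.5, "tz": -0.22, "ax": 0, "ay": 0, "az": 0}
    - {"gripper": 0, "tx": 0, "ty": -0.5, "tz": -0.22, "ax": 0, "ay": 0, "az": 0}
    - {"gripper": 0, "tx": 0, "ty": -0.5, "tz": -0.22, "ax": 0, "ay": 0, "az": 0}
    - {"gripper": 0, "tx": 0, "ty": -0.5, "tz": -0.22, "ax": 0, "ay": 0, "az": 0}
    - {"gripper": 0, "tx": 0, "ty": -0.5, "tz": -0.22, "ax": 0, "ay": 0, "az": 0}
    - {"gripper": 0, "tx": 0, "ty": -0.5, "tz": -0.22, "ax": 0, "ay": 0, "az": 0}
    - {"gripper": 0, "tx": 0, "ty": -0.5, "tz": -0.22, "ax": 0, "ay": 0, "az": 0}
    - {"gripper": 0, "tx": 0, "ty": -0.5, "tz": -0.22, "ax": 0, "ay": 0, "az": 0}
    - {"gripper": 0, "tx": 0, "ty": -0.5, "tz": -0.22, "ax": 0, "ay": 0, "az": 0}
    - {"gripper": 0, "tx": 0, "ty": -0.25, "tz": -0.1, "ax": 0, "ay": 0, "az": 0}
    - {"gripper": 0, "tx": 0, "ty": 0, "tz": 0, "ax": 0, "ay": 0, "az": 0}

```text
t: 6.93
eef_pos: [0.5699, -0.0169, 0.1884]
ee_rot: [-2.512, 1.569, 0.603]
force: [-0.3, 2.7, -0.8]
width: 0.0236
```

```bash
python3 - <<'E'
from h import *
np.set_printoptions(precision=3,suppress=True)
p,R=pose();s=telemetry.get_state(); print(p,s['width'],s['force'],s['t'],s['q'])
save('scene','s4.png');save('top','t4.png')
for c,z in(('scene',0),('top',0)):
  if c=='scene': save(c,'s4.png')
  for q in('dish',):
    for d in finder.pinpoint(q,c): print(c,d, onz([d['location'][::-1]],optics.calibration(c),z))
F=np.array([.5553,.2190]);bh=np.radians(103.8);u=np.array([np.cos(bh),np.sin(bh)])
def grip(c,h): return np.r_[c-.17*np.array([np.cos(h),np.sin(h)]),p[2]-.159]
w=[(-.02,92),(.03,97),(.06,101),(.088,103.8)]
for d,hd in w:
    h=np.radians(hd); g=grip(F+d*u,h); t=target(g,h,-1); print(d,hd,g,*need(p,R,*t)); p,R=t
a=cv2.imread('pics/s4.png')[60:330,100:470];b=cv2.imread('pics/t4.png')[50:350,80:480]
cv2.imwrite('pics/c4.png',np.hstack([cv2.resize(a,(400,300)),b]))
E
```

```text
[ 0.57  -0.017  0.188] 0.02358862160576114 [-0.257  2.652 -0.805] 6.9333 [ 0.313  0.419 -0.47  -0.001 -0.68  -0.339]
scene {'location': [219.3, 307.6], 'confidence': 0.92} [[0.576 0.161 0.   ]]
-0.02 92 [0.566 0.03  0.029] [ 0.001 -1.859  0.204] [-0.586 -0.013  0.009]
0.03 97 [0.569 0.079 0.029] [-0.    -1.984 -0.184] [-0.833  0.     0.   ]
0.06 101 [0.573 0.11  0.029] [ 0.    -1.208 -0.332] [-0.667  0.     0.   ]
0.088 103.8 [0.575 0.139 0.029] [ 0.    -1.127 -0.277] [-0.467  0.     0.   ]
```

View pics/c4.png

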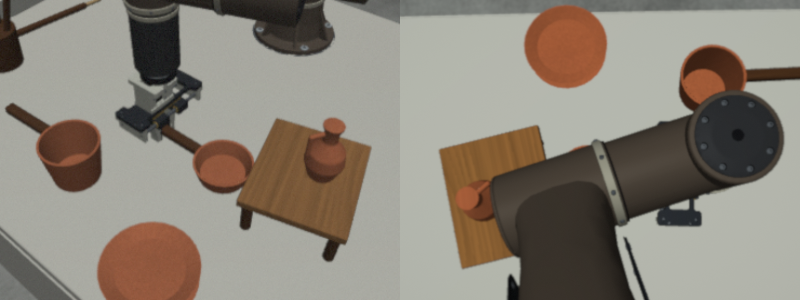

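The pan is in line with the front opening and the pot is clear. I'll move in and turn at the same time.

Emit:
play_rows:
  steps:
    - {"gripper": 0, "tx": 0, "ty": -0.37, "tz": 0.04, "ax": -0.12, "ay": 0, "az": 0}
    - {"gripper": 0, "tx": 0, "ty": -0.37, "tz": 0.04, "ax": -0.12, "ay": 0, "az": 0}
    - {"gripper": 0, "tx": 0, "ty": -0.37, "tz": 0.04, "ax": -0.12, "ay": 0, "az": 0}
    - {"gripper": 0, "tx": 0, "ty": -0.37, "tz": 0.04, "ax": -0.12, "ay": 0, "az": 0}
    - {"gripper": 0, "tx": 0, "ty": -0.37, "tz": 0.04, "ax": -0.12, "ay": 0, "az": 0}
    - {"gripper": 0, "tx": 0, "ty": -0.4, "tz": -0.04, "ax": -0.167, "ay": 0, "az": 0}
    - {"gripper": 0, "tx": 0, "ty": -0.4, "tz": -0.04, "ax": -0.167, "ay": 0, "az": 0}
    - {"gripper": 0, "tx": 0, "ty": -0.4, "tz": -0.04, "ax": -0.167, "ay": 0, "az": 0}
    - {"gripper": 0, "tx": 0, "ty": -0.4, "tz": -0.04, "ax": -0.167, "ay": 0, "az": 0}
    - {"gripper": 0, "tx": 0, "ty": -0.4, "tz": -0.04, "ax": -0.167, "ay": 0, "az": 0}
    - {"gripper": 0, "tx": 0, "ty": 0, "tz": 0, "ax": 0, "ay": 0, "az": 0}

```text
t: 8.1
eef_pos: [0.5657, 0.0798, 0.1884]
ee_rot: [-2.446, 1.57, 0.822]
force: [-0.7, 2.0, -1.3]
width: 0.0232
```

```bash
python3 - <<'E'
from h import *
np.set_printoptions(precision=3,suppress=True)
p,R=pose();s=telemetry.get_state(); print(p,s['width'],s['force'],s['t'],s['q'])
F=np.array([.5553,.2190]);bh=np.radians(103.8);u=np.array([np.cos(bh),np.sin(bh)])
def grip(c,h): return np.r_[c-.17*np.array([np.cos(h),np.sin(h)]),p[2]-.159]
w=[(.06,101),(.088,103.8)]
for d,hd in w:
    h=np.radians(hd); g=grip(F+d*u,h); t=target(g,h,-1); print(d,hd,g,*need(p,R,*t)); p,R=t
save('scene','s5.png')
E
```

```text
[0.566 0.08  0.188] 0.023180821796162 [-0.741  2.009 -1.258] 8.1 [ 0.482  0.42  -0.468 -0.    -0.682 -0.356]
0.06 101 [0.573 0.11  0.029] [ 0.001 -1.176 -0.462] [-0.632 -0.007  0.005]
0.088 103.8 [0.575 0.139 0.029] [ 0.    -1.127 -0.277] [-0.467  0.     0.   ]
```

View pics/s5.png

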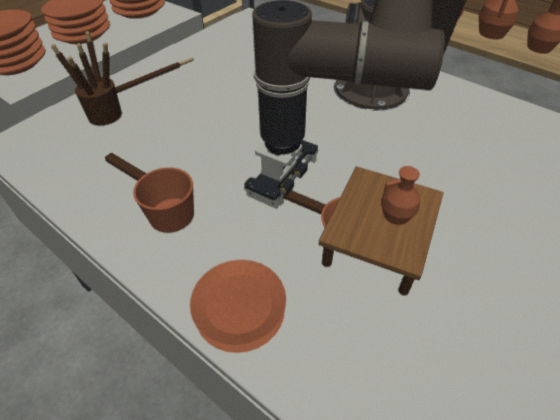

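The pan is half under the board with low forces. Finishing the insertion.

Emit:
play_rows:
  steps:
    - {"gripper": 0, "tx": 0, "ty": -0.3, "tz": -0.115, "ax": -0.158, "ay": 0, "az": 0}
    - {"gripper": 0, "tx": 0, "ty": -0.3, "tz": -0.115, "ax": -0.158, "ay": 0, "az": 0}
    - {"gripper": 0, "tx": 0, "ty": -0.3, "tz": -0.115, "ax": -0.158, "ay": 0, "az": 0}
    - {"gripper": 0, "tx": 0, "ty": -0.3, "tz": -0.115, "ax": -0.158, "ay": 0, "az": 0}
    - {"gripper": 0, "tx": 0, "ty": -0.28, "tz": -0.07, "ax": -0.117, "ay": 0, "az": 0}
    - {"gripper": 0, "tx": 0, "ty": -0.28, "tz": -0.07, "ax": -0.117, "ay": 0, "az": 0}
    - {"gripper": 0, "tx": 0, "ty": -0.28, "tz": -0.07, "ax": -0.117, "ay": 0, "az": 0}
    - {"gripper": 0, "tx": 0, "ty": -0.28, "tz": -0.07, "ax": -0.117, "ay": 0, "az": 0}
    - {"gripper": 0, "tx": 0, "ty": 0, "tz": 0, "ax": 0, "ay": 0, "az": 0}
    - {"gripper": 0, "tx": 0, "ty": 0, "tz": 0, "ax": 0, "ay": 0, "az": 0}

```text
t: 8.98
eef_pos: [0.5735, 0.1389, 0.1884]
ee_rot: [-2.27, 1.57, 1.11]
force: [-1.2, 3.4, 0.1]
width: 0.024
```

```bash
python3 - <<'E'
from h import *
np.set_printoptions(precision=3,suppress=True)
p,R=pose();s=telemetry.get_state(); print(p,R.as_matrix(),s['width'],s['force'],s['t'],s['q'])
F=np.array([.5553,.2190]);bh=np.radians(103.8);u=np.array([np.cos(bh),np.sin(bh)])
print('grip in bench x',(p[:2]-F)@u,'lat',(p[:2]-F)@[u[1],-u[0]])
h=bh;print(need(p,R,*target(np.r_[F+(.088-.17)*u,.0294],h,-1)))
save('scene','s6.png');save('wrist','w6.png')
E
```

```text
[0.573 0.139 0.188] [[ 0.001  0.236 -0.972]
 [ 0.001 -0.972 -0.236]
 [-1.    -0.001 -0.001]] 0.02397045205332206 [-1.189  3.385  0.116] 8.9833 [ 0.569  0.444 -0.424 -0.001 -0.702 -0.329]
grip in bench x -0.08209930725924704 lat -0.001447650676676855
(array([ 0.001, -0.004, -0.058]), array([-0.021, -0.007,  0.008]))
```

View pics/s6.png

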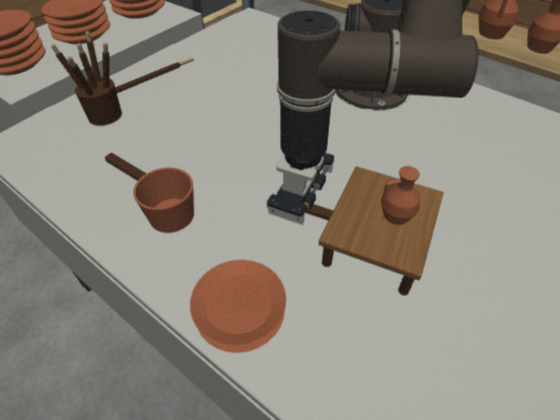

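View pics/w6.png

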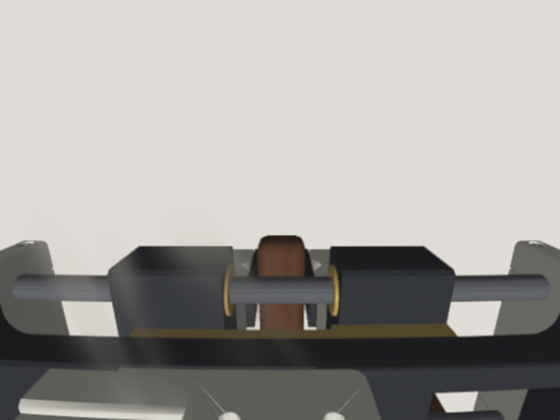

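The bowl is completely hidden and the handle is lined up with the bench axis. Releasing, then retreating straight up.

Emit:
play_rows:
  steps:
    - {"gripper": 1, "tx": 0, "ty": 0, "tz": 0, "ax": 0, "ay": 0, "az": 0}
    - {"gripper": 1, "tx": 0, "ty": 0, "tz": 0, "ax": 0, "ay": 0, "az": 0}
    - {"gripper": 1, "tx": 0, "ty": 0, "tz": 0, "ax": 0, "ay": 0, "az": 0}
    - {"gripper": 1, "tx": 0, "ty": 0, "tz": 0, "ax": 0, "ay": 0, "az": 0}
    - {"gripper": 1, "tx": 0, "ty": 0, "tz": 0, "ax": 0, "ay": 0, "az": 0}
    - {"gripper": 1, "tx": 0, "ty": 0, "tz": 0, "ax": 0, "ay": 0, "az": 0}
    - {"gripper": 1, "tx": 0, "ty": 0, "tz": 0, "ax": 0, "ay": 0, "az": 0}
    - {"gripper": 1, "tx": 0, "ty": 0, "tz": 0, "ax": 0, "ay": 0, "az": 0}
    - {"gripper": 1, "tx": 0, "ty": 0, "tz": 0, "ax": 0, "ay": 0, "az": 0}
    - {"gripper": 1, "tx": 0, "ty": 0, "tz": 0, "ax": 0, "ay": 0, "az": 0}
    - {"gripper": 1, "tx": 0, "ty": 0, "tz": 0, "ax": 0, "ay": 0, "az": 0}
    - {"gripper": 1, "tx": 0, "ty": 0, "tz": 0, "ax": 0, "ay": 0, "az": 0}

```text
t: 10.08
eef_pos: [0.5735, 0.1379, 0.1884]
ee_rot: [-2.345, 1.571, 1.035]
force: [0.5, 0.2, 0.6]
width: 0.087
```

Emit:
play_rows:
  steps:
    - {"gripper": 1, "tx": -0.4, "ty": 0, "tz": 0, "ax": 0, "ay": 0, "az": 0}
    - {"gripper": 1, "tx": -0.7, "ty": 0, "tz": 0, "ax": 0, "ay": 0, "az": 0}
    - {"gripper": 1, "tx": -0.9, "ty": 0, "tz": 0, "ax": 0, "ay": 0, "az": 0}
    - {"gripper": 1, "tx": -0.9, "ty": 0, "tz": 0, "ax": 0, "ay": 0, "az": 0}
    - {"gripper": 1, "tx": -0.9, "ty": 0.5, "tz": 0, "ax": 0, "ay": 0, "az": 0}
    - {"gripper": 1, "tx": -0.9, "ty": 0.9, "tz": 0, "ax": 0, "ay": 0, "az": 0}
    - {"gripper": 1, "tx": -0.9, "ty": 0.9, "tz": 0, "ax": 0, "ay": 0, "az": 0}
    - {"gripper": 1, "tx": -0.3, "ty": 0.9, "tz": 0, "ax": 0, "ay": 0, "az": 0}
    - {"gripper": 1, "tx": 0, "ty": 0.9, "tz": 0, "ax": 0, "ay": 0, "az": 0}
    - {"gripper": 1, "tx": 0, "ty": 0.9, "tz": 0, "ax": 0, "ay": 0, "az": 0}
    - {"gripper": 1, "tx": 0, "ty": 0.9, "tz": 0, "ax": 0, "ay": 0, "az": 0}
    - {"gripper": 1, "tx": 0, "ty": 0.9, "tz": 0, "ax": 0, "ay": 0, "az": 0}
    - {"gripper": 1, "tx": 0, "ty": 0.9, "tz": 0, "ax": 0, "ay": 0, "az": 0}
    - {"gripper": 1, "tx": 0, "ty": 0.9, "tz": 0, "ax": 0, "ay": 0, "az": 0}
    - {"gripper": 1, "tx": 0, "ty": 0, "tz": 0, "ax": 0, "ay": 0, "az": 0}
    - {"gripper": 1, "tx": 0, "ty": 0, "tz": 0, "ax": 0, "ay": 0, "az": 0}

```text
t: 11.42
eef_pos: [0.6241, -0.0722, 0.3364]
ee_rot: [3.136, 1.571, 0.23]
force: [0.4, 0.1, -0.0]
width: 0.0879
```

```bash
python3 - <<'E'
from h import *
np.set_printoptions(precision=3,suppress=True)
p,R=pose();s=telemetry.get_state(); print(p,s['width'],s['force'],s['t'])
W=optics.calibration('wrist');T=np.eye(4);T[:3,:3]=R.as_matrix();T[:3,3]=p;T=T@np.array(W['mount'])
F=np.array([.5553,.2190]);bh=np.radians(103.8);u=np.array([np.cos(bh),np.sin(bh)]);v=np.array([u[1],-u[0]])
for c in('scene','top','wrist'):
  k=optics.calibration(c); im=save(c,c+'7.png')[:,:,::-1].copy()
  for sgn in(-.012,.012):
    P=[[*(F+a*u+sgn*v),.038] for a in(0,.088-.195)]
    cv2.polylines(im,[np.int32(proj(P,k,T if c=='wrist' else None))],False,(0,255,0),1)
  cv2.imwrite(f'pics/{c}7o.png',im)
E
```

```text
[ 0.624 -0.072  0.336] 0.08790958575561048 [ 0.374  0.059 -0.042] 11.4167
```

View pics/scene7o.png

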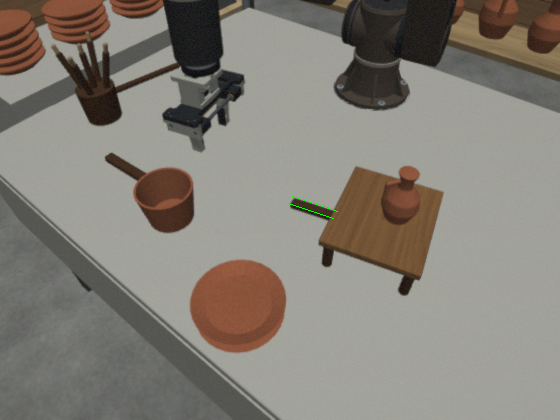

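View pics/top7o.png

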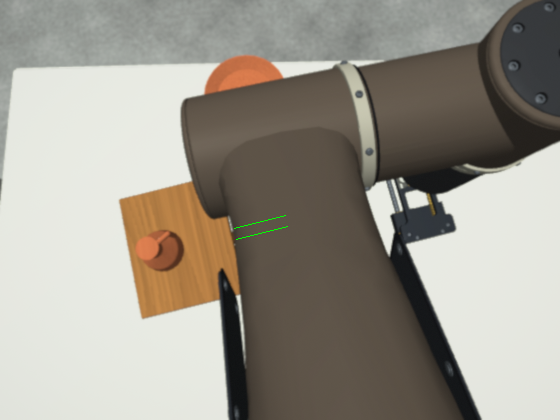

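View pics/wrist7o.png

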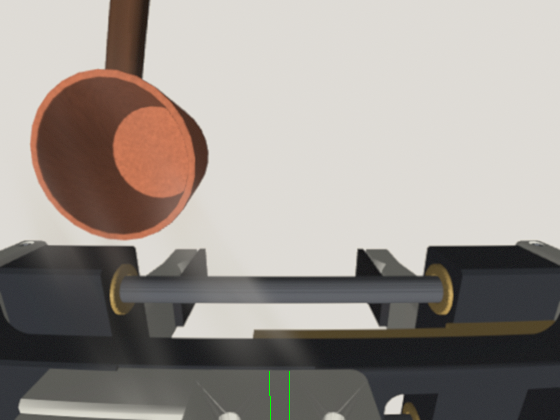

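The scene view shows only the handle, from (291,203) to (336,215), lying inside the predicted outline. The bowl is fully under the board, the jug and deep pot haven't moved, and the arm is clear.

```bash
python3 -c "
from h import *
print(job_done())"
```

```text
the job is handed in; nothing more can be done
None
```

The shallow pan is under the bench, with its handle sticking straight out of the front, and the job is handed in. I gripped the pan by its handle and slid it along the table. It went in through the front side, turning about 15° to line up with the bench. Then I let go and lifted the arm clear.

**Last checks:**
- **Position:** by the gripper's position at release, the bowl's centre is about 88 mm in from the front edge and within 2 mm of the centreline. That leaves about 20 mm of board beyond the bowl at the front. I took the 170 mm from grip to bowl centre from the given sizes. A look before entry suggested the pan might sit up to 8 mm further in, which is still within the margin.
- **Handle:** it matched the predicted outline in the scene view and lined up with the bench to well under a degree. The arm blocked the top camera's view of it, so that check rests on one camera and the gripper's position.
- **Bystanders:** the jug looked unmoved in the scene and top views, and the deep pot in the scene view.
- **Forces and time:** the force readings I took never passed about 4 N, and the clock stood at about 11.4 s when I took the final pictures.

The first two move calls were refused because their rows didn't list every field; nothing moved. My early outline of the deep pot was about 1 cm off, but in the direction that left extra clearance.

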